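# Release a specimen carrier held by a left-hand threaded knob

### The job

The specimen carrier is locked on the photo turntable by the hexagonal knob, whose thread is left-handed: it loosens clockwise seen from above. Feeling that it really gives that way, and never forcing it, turn the knob clockwise until it comes up firmly against its end stop, then slide the forked carrier straight out from under it by its grip block and lay it gently flat in the white tray, leaving the other things on the bench alone.

Things in the scene. Friction and masses are not known exactly. Their poses are not given: they have to be found in the camera images.
- rig: Turntable base, fixed: white block with aluminium top, 110 mm (x) by 150 mm (y, from -85 to +65), top face 45 mm above the bench. Origin on the bench under the spindle axis; spindle locked. The carrier slides out along the base's -y, between two rails 5 mm high at x = +-35.5 mm (y -60 to +55 mm), 2.5 mm clear of it each side.
- cap_mid (a point): Centre of the black hexagonal knob cap, on the spindle axis, 83 mm above the bench at the start: 36 mm across flats, 24 mm high. Its x axis is square to one pair of flats (other pairs at +-60 degrees). Below it a brass neck and a flange (40 mm diameter) that locks the carrier. Left-hand thread: turning clockwise from above raises it all by 12 mm per turn (1.91 mm per rad).
- knob (a joint): How far the knob's core is unscrewed, rad; 0 = tight (the start), growing clockwise from above. Running drag about 0.08 N m. Counter-clockwise it is hard against its tight end; clockwise it runs to an end stop not known beforehand, between 1.8 and 2.7 rad. The carrier comes free from about 1.6 rad.
- cap (a joint): Twist of the cap on its core, rad, positive when pushed clockwise. It drives the core through a torsion spring of 1.5 N m per rad: about 0.05 rad while the knob runs, 0.15 to 0.3 rad (0.22 to 0.45 N m) when held firmly at the stop; beyond 0.4 rad (0.6 N m) either way the spring is ruined. Springs back when let go.
- carrier_grip (a point): Where to hold the carrier: in its upright grey grip block, 20 mm wide (x), 26 mm long (y), from 6 to 40 mm above the carrier's underside; this point is 25 mm above the underside, 90 mm to -y of the spindle axis at the start. Axes are the carrier's, z up, parallel to the base's at the start. Pinch across x from above.
- carrier_mid (a point): Middle of the carrier's aluminium plate (60 mm in x, 140 mm in y, 6 mm thick), 3 mm above its underside; the grip block's centre is 50 mm to -y of it. A beetle on a cork pad sits on top. At the start the underside is 45 mm above the bench and this point 40 mm to -y of the spindle axis.
- carrier: The whole loose carrier, about 220 g; origin at its underside on the slot axis (on the spindle axis to 2 mm at the start). A 17 mm slot, open to +y, straddles the 12 mm spindle stud; lips 2.5 mm high on the fork tips hook behind the flange while that is down. Draw it 55 to 65 mm to the base's -y, level, before lifting.
- tray: Shallow white tray, fixed to the bench, 150 mm (x) by 210 mm (y) outside, walls 4 mm thick and 15 mm high, floor about 4 mm thick; origin at the centre of its underside. The carrier fits with its length along the tray's y.
- jar: Bystander: small glass jar with a white cap, 48 mm diameter, 70 mm high, origin at the centre of its underside. Leave alone.
- loupe: Bystander: black eye loupe, 36 mm diameter, 30 mm high, origin at the centre of its underside. Leave alone.
- pinbox: Bystander: closed wooden pin box, 60 by 90 by 25 mm, origin at the centre of its underside. Leave alone.
Mind the look-alikes: they are no part of the job. Of the things like the rig, leave any that is orange or pink; of the rest the larger one is meant.

How it is judged:
By the outcome, as a careful person would: the job done as asked, in the order asked, and still so for the second after the job is handed in, with the robot touching nothing.
It also fails if it takes over 72 s, if anything falls off the work surface, if the arm or the gripper's body presses on something with over 40 N, if the wrist force passes 120 N, or if a joint passes its speed limit or range.

### The arm

A 6-joint arm with a two-finger parallel gripper is mounted at the origin on the work surface. World frame = base frame: x ahead of the robot, y to its left, z up, the work surface at z = 0. Lengths are in m, angles in rad, forces in N, time in s.
With the tool pointing down it reaches from about 0.275 to 0.85 m from the base axis. Payload 5.2 kg.
Tool frame: the origin (TCP) lies midway between the tips of the shut fingers; the grasp point (between the pads) lies 19 mm behind it; z points along the fingers, y is the direction in which the jaws open and shut (so a half turn about z gives the same grasp; the last joint's range is limited). The gripper opens to 85 mm and grips with 20 to 120 N. Pads are 22 mm wide; open, the fingers measure 114 mm over their backs; the gripper's body (76 mm by 85 mm) begins 54 mm behind the grasp point. The pads swing forward as they close: fully open they stand 13 mm farther back than shut.
Start: joints at [-1.374, 0.259, 1.535, -0, 1.348, -0.203], TCP at [0.214, -0.507, 0.231] pointing down, gripper open.
Joint ranges: [-3.14, 3.14], [-0.91, 2.08], [0.19, 2.58], [-1.22, 4.36], [0.22, 2.71], [-3.12, 3.12]. Speed limits (rad/s): [2.57, 2.57, 3.14, 3.14, 3.14, 3.14].

### API

Orientations are given as a unit quaternion [w, x, y, z].
In Python, from workcell import ctrl gives the robot as it stands.
- The arm moves only by the tool play_rows, never from a script. Its argument "deltas" is a list of rows, each an object of numbers: "dx", "dy", "dz": the shift along the tool's x, y, z in mm; "wx", "wy", "wz": the turn, a rotation vector about the tool's x, y, z in degrees; "fingers": the finger opening in mm, from 0 to 85.4. In form: [{"dx": .., "dy": .., "dz": .., "wx": .., "wy": .., "wz": .., "fingers": ..}, ...]. A call has 1 to 20 rows; each row shifts and turns the commanded pose from where the row before left it, along the tool's axes as they then stand; what a row does not reach is not made up. A row lasts 1/12 s, in which the tool goes at most 41.7 mm and 7.16 degrees, less where a joint would pass 70% of its speed; a pose out of reach is approached as far as the arm can. A call is refused whole if a number of a shift passes 41.7 or a number of a turn 7.16, either way. A call with a gripper value outside its range is refused whole. The fingers move at their own pace and stop on an object; "squeeze" is the grip in N (left out, the last holds). Time passes only in rows, so rows that do not move let the fingers close. It gives the time, the measured TCP pose, the force and the opening at its end, in the units of the state.
- ctrl.observe(): the state, without advancing time (a new reading comes with each control period).
- ctrl.get_image(name): name is "side" or "top"; returns (picture, depth): 400x640x3 uint8, red, green, blue; 400x640 float32, m along the optical axis (not along the pixel's ray), 0 where there is no reading.
- ctrl.camera_params(name): a dict with "fx", "fy", "cx", "cy" (pixels), "R" (3x3) and "t" (3): a world point X has camera coordinates R X + t. Camera axes: x right, y down, z forward; pixel columns grow to the right and rows downward; lengths in m; the calibration is good to about 2 mm. A picture is of the moment at which its call begins. camera_params takes no time and is no camera call.
- ctrl.close_job(): hands the job in, once; it reports no verdict.
The state is a dict: "t": time; "q": joint angles; "joint_vel": joint speeds; "effort": joint torques, N m; "eef_pos": TCP position; "tcp_rot": TCP orientation; "ft_force": force on the tool from outside, world axes, zero at the start; "wrist_torque": the same for the moment, N m; "finger_gap": finger opening in m.
Only numpy, scipy, OpenCV 4.12 (cv2) and the standard library are available. Lean on these libraries where they do the work, as an engineer would, in place of code of your own. Each camera call takes 0.05 s, during which the arm holds its last target. There are 200 camera calls.

## Working session

There is one attempt and no reset: what is moved stays moved. The work goes in short steps, Python scripts to look and compute and a tool call to move; the robot and the scene stay as the last step left them, time stands still between calls to the robot, and variables do not carry over. Pictures are saved under pics/ and viewed, about 8 in all and at most 12, crops included, and the job is handed in when it is done.

Besides the shell and the picture viewer there is one more tool, called after "Emit:" in YAML: its name, and indented under it one key for each argument. play_rows: Moves the arm, as the interface text tells. Its arguments: {"type":"object","properties":{"deltas":{"type":"array"},"squeeze":{"type":"number"}},"required":["deltas"]}

```bash
mkdir -p pics; ls; cat > h.py <<'E'
import numpy as np, cv2
from workcell import ctrl
def shot(n,f):
    im,d=ctrl.get_image(n); cv2.imwrite(f'pics/{f}.png',im[:,:,::-1]); np.savez(f'pics/{f}.npz',im=im,d=d); return im,d
def world(n,d):
    p=ctrl.camera_params(n); v,u=np.mgrid[:d.shape[0],:d.shape[1]]
    c=np.stack([(u-p['cx'])/p['fx']*d,(v-p['cy'])/p['fy']*d,d],-1)
    return (c-p['t'])@p['R']
E
python3 - <<'E'
from h import *
a,_=shot('top','t0'); b,_=shot('side','s0')
s=ctrl.observe(); print(s)
for n in('top','side'): p=ctrl.camera_params(n); print(p)
E
```

```text
pics
{'t': 0.1, 'q': array([-1.37379835e+00,  2.59292189e-01,  1.53593236e+00,  4.04888574e-06,
        1.34799434e+00, -2.02778527e-01]), 'joint_vel': array([-0.00034362, -0.0015564 , -0.00346953, -0.00081667,  0.00133461,
        0.00102327]), 'effort': array([ 1.95439483e-03, -4.46969140e+01, -2.91246647e+01, -1.66973691e-04,
        6.24141525e-03,  2.43009504e-05]), 'eef_pos': array([ 0.21401072, -0.50616635,  0.23056251]), 'tcp_rot': array([-8.13106540e-04,  9.80088537e-01,  1.98559306e-01,  4.32415338e-06]), 'ft_force': array([ 0.4050797 , -0.45293538,  0.12088305]), 'wrist_torque': array([-0.06250509,  0.03690112,  0.00779015]), 'finger_gap': 0.08556307628254076}
{'fx': 514.3683745998458, 'fy': 514.3683745998458, 'cx': 325.01641873191153, 'cy': 200.54431400458276, 'R': array([[ 0.0174647 , -0.99974705, -0.01417121],
       [-0.99244821, -0.01561259, -0.12166671],
       [ 0.12141468,  0.01618906, -0.99246984]]), 't': array([0.06104018, 0.55543867, 1.10218372])}
{'fx': 372.44885425897195, 'fy': 372.44885425897195, 'cx': 321.69605615522323, 'cy': 193.40957202914677, 'R': array([[ 0.97478666, -0.22238278,  0.01835412],
       [-0.11154582, -0.55687811, -0.82307005],
       [ 0.19325762,  0.80027037, -0.56764322]]), 't': array([-0.52295165,  0.18242501,  0.75095634])}
```

View pics/t0.png

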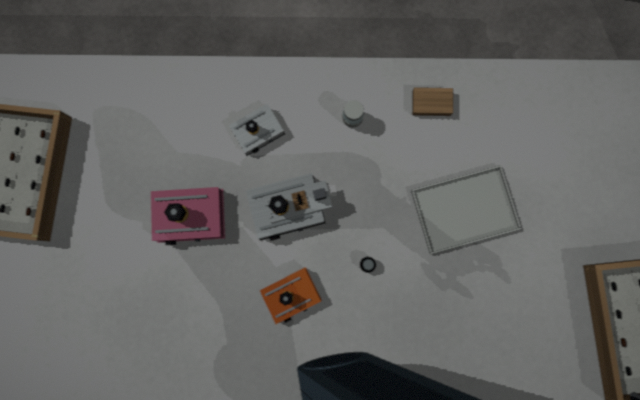

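View pics/s0.png

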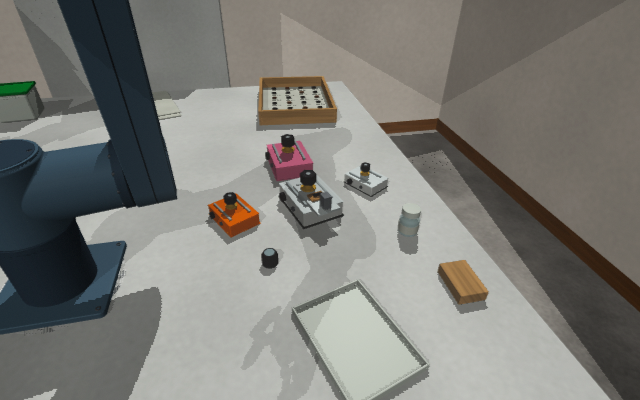

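The top view shows the white rig at (285,207), its knob at (279,204), the grip block at (321,193) and the tray at (466,210). The look-alikes are pink, orange and a small white rig at (257,130). Next I measure them.

```bash
python3 - <<'E'
from h import *
z=np.load('pics/t0.npz'); im,d=z['im'],z['d']; W=world('top',d); np.set_printoptions(precision=4,suppress=True)
def reg(name,u0,u1,v0,v1,z0,z1):
    m=np.zeros(d.shape,bool); m[v0:v1,u0:u1]=1; m&=(W[...,2]>z0)&(W[...,2]<z1)&(d>0)
    P=W[m]; r=cv2.minAreaRect((P[:,:2]*1000).astype(np.float32)); c,R=cv2.minEnclosingCircle((P[:,:2]*1000).astype(np.float32))
    print(name,m.sum(),'zmed',np.median(P[:,2]),'mean',P.mean(0)*1000,'rect',r,'circ',c,R); return P
reg('cap',255,305,180,230,.085,.11)
reg('grip',305,335,178,210,.075,.10)
reg('base',238,345,170,245,.04,.056)
reg('tray wall',400,530,160,260,.011,.03)
reg('trayfloor',420,510,180,240,.0,.009)
reg('jar',330,380,90,135,.05,.09); reg('loupe',350,385,250,280,.015,.05); reg('smallcap',240,270,115,140,.05,.1)
c=cv2.resize(im[170:245,235:345],None,fx=7,fy=7,interpolation=cv2.INTER_CUBIC); cv2.imwrite('pics/c0.png',np.clip(c[:,:,::-1]*1.5,0,255))
E
```

```text
cap 259 zmed 0.09436423737309656 mean [538.6028 166.9334  94.2644] rect ((538.6727905273438, 166.92709350585938), (39.830848693847656, 34.12373733520508), 46.56633758544922) circ (538.6126708984375, 166.9105682373047) 20.076248168945312
grip 117 zmed 0.0847492568889125 mean [563.0235  80.974   84.6126] rect ((563.6940307617188, 81.00798797607422), (20.180389404296875, 25.24709129333496), 15.331266403198242) circ (563.3309326171875, 81.34724426269531) 14.883792877197266
base 3196 zmed 0.04725587973457236 mean [541.5968 152.1887  47.5364] rect ((545.0805053710938, 145.95176696777344), (110.63006591796875, 175.2819061279297), 15.740769386291504) circ (543.8051147460938, 152.0440673828125) 97.49559020996094
tray wall 583 zmed 0.014572822030391872 mean [ 543.2958 -245.6768   14.6544] rect ((543.1431884765625, -245.55645751953125), (149.9248046875, 210.8885498046875), 16.280363082885742) circ (542.8663940429688, -244.70492553710938) 126.82911682128906
trayfloor 4716 zmed 0.0037636381430582325 mean [ 542.8472 -245.0423    3.8186] rect ((543.3123779296875, -245.2986602783203), (134.667648315
[... 243 characters left out ...]
6, 42.39397048950195), 66.79340362548828) circ (752.07470703125, 9.667280197143555) 21.819087982177734
loupe 209 zmed 0.02822510574644103 mean [416.2601 -26.4292  27.8154] rect ((415.7461242675781, -26.648096084594727), (32.77539825439453, 35.03704071044922), 1.1954479217529297) circ (416.66156005859375, -26.648193359375) 17.8586368560791
smallcap 121 zmed 0.061641847324566575 mean [714.119  234.4618  61.1776] rect ((714.9154052734375, 234.60592651367188), (26.31296157836914, 24.434064865112305), 2.8617563247680664) circ (715.1455078125, 234.88853454589844) 13.491328239440918[ WARN:0@0.578] global loadsave.cpp:1063 imwrite_ Unsupported depth image for selected encoder is fallbacked to CV_8U.
```

View pics/c0.png

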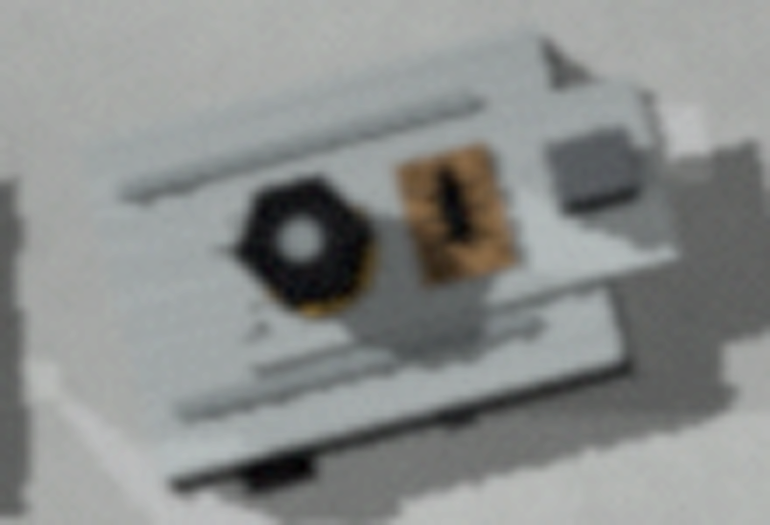

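```bash
cat >> h.py <<'E'
from scipy.spatial.transform import Rotation as Ro
def st():
    s=ctrl.observe(); w=s['tcp_rot']; R=Ro.from_quat([w[1],w[2],w[3],w[0]]).as_matrix(); return s,R
def go(p,jaw=None):
    "print shift (mm) in present tool axes to p (mm); tool wz to bring jaw axis to angle jaw (deg, mod 180), and tilt error"
    s,R=st(); p0=s['eef_pos']*1000; y=np.degrees(np.arctan2(R[1,1],R[0,1]))
    print('t %.2f'%s['t'],'tcp',p0.round(1),'jaw %.2f'%y,'q6 %.1f'%np.degrees(s['q'][5]),'gap %.1f'%(s['finger_gap']*1e3),'F',s['ft_force'].round(2),'T',s['wrist_torque'].round(3))
    print(' tilt: tool z in world',R[:,2].round(4))
    if p is not None: print(' tool shift',(R.T@(np.array(p)-p0)).round(1))
    if jaw is not None: print(' wz',round(-((jaw-y+90)%180-90),2))
E
python3 - <<'E'
from h import *
z=np.load('pics/t0.npz'); im,d=z['im'],z['d']; W=world('top',d)
m=np.zeros(d.shape,bool); m[180:230,255:305]=1; m&=(W[...,2]>.088)&(W[...,2]<.11)
P=W[m][:,:2]*1000
w=[]
for a in range(0,60):
    t=0
    for k in range(3):
        n=np.radians(a+60*k); s=P@[np.cos(n),np.sin(n)]; t+=np.percentile(s,98)-np.percentile(s,2)
    w.append(t/3)
w=np.array(w); print(w.round(1)); 
ph=np.angle(np.sum(w*np.exp(1j*2*np.pi*np.arange(60)/60)))/(2*np.pi)*60; print('min at',(ph+30)%60)
print('cork z',np.percentile(W[192:210,293:309,2],[50,95,100]))
go([538.5,167,200],16.5)
E
```

```text
[33.8 33.8 33.8 33.7 33.7 33.7 33.8 33.9 33.9 34.  34.1 33.9 33.8 33.9
 34.  34.1 34.3 34.3 34.2 34.  33.9 33.8 33.9 34.  33.9 33.9 33.9 34.
 33.9 33.9 33.9 34.  34.  34.1 34.1 34.1 34.  34.  34.  34.1 34.2 34.2
 34.3 34.3 34.2 34.2 34.2 34.2 34.2 34.2 34.2 34.3 34.3 34.3 34.3 34.2
 34.  33.9 33.8 33.8]
min at 12.34039276906369
cork z [0.05481239 0.06179201 1.16232751]
t 0.10 tcp [ 214.  -506.2  230.6] jaw -67.09 q6 -11.6 gap 85.6 F [ 0.41 -0.45  0.12] T [-0.063  0.037  0.008]
 tilt: tool z in world [-3.0e-04  1.6e-03 -1.0e+00]
 tool shift [ 560.9 -493.7   31.5]
 wz -83.59
```

```bash
cat > hex.py <<'E'
from h import *
from scipy.optimize import minimize
def fit(im,n,box,c0,z0=.071,z1=.095,af=.018,thr=60):
    u0,u1,v0,v1=box; p=ctrl.camera_params(n); k=8
    g=cv2.resize(im[v0:v1,u0:u1].max(2).astype(np.float32),None,fx=k,fy=k,interpolation=cv2.INTER_CUBIC)
    m=(g<thr).astype(np.uint8); m=cv2.morphologyEx(m,cv2.MORPH_CLOSE,np.ones((61,61),np.uint8))
    _,l,s,_=cv2.connectedComponentsWithStats(m); i=1+np.argmax(s[1:,4]); m=(l==i).astype(np.uint8)
    def ren(x):
        a=np.radians(x[2]+30+60*np.arange(6)); r=af/np.cos(np.pi/6)
        X=np.concatenate([np.c_[x[0]/1e3+r*np.cos(a),x[1]/1e3+r*np.sin(a),np.full(6,z)] for z in(z0,z1)])
        c=X@p['R'].T+p['t']; u=(p['fx']*c[:,0]/c[:,2]+p['cx']-u0+.5)*k-.5; v=(p['fy']*c[:,1]/c[:,2]+p['cy']-v0+.5)*k-.5
        h=cv2.convexHull(np.c_[u,v].astype(np.float32)); o=np.zeros_like(m)
        return cv2.fillConvexPoly(o,(h*16).round().astype(np.int32),1,shift=4)
    out=[]
    for a0 in range(0,60,6):
        r=minimize(lambda x:float((ren(x)!=m).sum()),[*c0,a0],method='Nelder-Mead',options=dict(initial_simplex=[[*c0,a0],[c0[0]+3,c0[1],a0],[c0[0],c0[1]+3,a0],[*c0,a0+6]],maxiter=150))
        out.append((r.fun,r.x[0].round(1),r.x[1].round(1),round(r.x[2]%60,1)))
    print(n,m.sum(),*sorted(out)[:5],'worst',max(out))
E
python3 - <<'E'
from hex import *
im=np.load('pics/t0.npz')['im']
for t in(45,60): fit(im,'top',(262,298,188,222),(538.5,167),thr=t)
E
```

```text
top 19547 (np.float64(4084.0), np.float64(538.0), np.float64(167.0), np.float64(11.4)) (np.float64(4088.0), np.float64(538.2), np.float64(167.0), np.float64(10.4)) (np.float64(4089.0), np.float64(538.1), np.float64(167.0), np.float64(11.7)) (np.float64(4090.0), np.float64(538.0), np.float64(166.9), np.float64(11.4)) (np.float64(4092.0), np.float64(538.1), np.float64(166.9), np.float64(10.8)) worst (np.float64(4110.0), np.float64(538.4), np.float64(166.9), np.float64(11.8))
top 33003 (np.float64(15489.0), np.float64(537.9), np.float64(167.1), np.float64(14.7)) (np.float64(15490.0), np.float64(537.8), np.float64(167.0), np.float64(15.4)) (np.float64(15490.0), np.float64(537.8), np.float64(167.0), np.float64(15.4)) (np.float64(15490.0), np.float64(538.0), np.float64(167.2), np.float64(15.2)) (np.float64(15491.0), np.float64(537.9), np.float64(167.1), np.float64(14.7)) worst (np.float64(15496.0), np.float64(538.1), np.float64(167.2), np.float64(15.1))
```

Emit:
play_rows:
  deltas:
    - {"dx": 28,"dy": -24.7}
    - {"dx": 28,"dy": -24.7}
    - {"dx": 28,"dy": -24.7}
    - {"dx": 28,"dy": -24.7}
    - {"dx": 28,"dy": -24.7}
    - {"dx": 28,"dy": -24.7}
    - {"dx": 28,"dy": -24.7}
    - {"dx": 28,"dy": -24.7}
    - {"dx": 28,"dy": -24.7}
    - {"dx": 28,"dy": -24.7}
    - {"dx": 28,"dy": -24.7}
    - {"dx": 28,"dy": -24.7}
    - {"dx": 28,"dy": -24.7}
    - {"dx": 28,"dy": -24.7}
    - {"dx": 28,"dy": -24.7}
    - {"dx": 28,"dy": -24.7}
    - {"dx": 28,"dy": -24.7}
    - {"dx": 28,"dy": -24.7}
    - {"dx": 28,"dy": -24.7}
    - {"dx": 28,"dy": -24.7}

```text
invalid input at $.deltas[0]: expected keys dx, dy, dz, wx, wy, wz, fingers
```

```bash
python3 - <<'E'
from hex import *
im=np.load('pics/t0.npz')['im']
for t in(25,35): fit(im,'top',(262,298,188,222),(538.5,167),thr=t)
E
```

```text
top 14044 (np.float64(4079.0), np.float64(538.8), np.float64(166.8), np.float64(13.5)) (np.float64(4092.0), np.float64(537.4), np.float64(166.8), np.float64(12.1)) (np.float64(4099.0), np.float64(537.6), np.float64(167.9), np.float64(8.0)) (np.float64(4101.0), np.float64(537.2), np.float64(166.5), np.float64(7.7)) (np.float64(4101.0), np.float64(538.3), np.float64(168.8), np.float64(19.4)) worst (np.float64(4279.0), np.float64(537.8), np.float64(168.0), np.float64(36.9))
top 15398 (np.float64(2741.0), np.float64(538.8), np.float64(166.9), np.float64(13.6)) (np.float64(2744.0), np.float64(537.5), np.float64(167.1), np.float64(11.3)) (np.float64(2744.0), np.float64(537.7), np.float64(167.2), np.float64(11.3)) (np.float64(2745.0), np.float64(537.8), np.float64(167.1), np.float64(11.3)) (np.float64(2747.0), np.float64(537.5), np.float64(167.0), np.float64(13.5)) worst (np.float64(2774.0), np.float64(538.2), np.float64(167.9), np.float64(16.7))
```

Emit:
play_rows:
  deltas:
    - {"dx": 28,"dy": -24.7,"dz": 0,"wx": 0,"wy": 0,"wz": 0,"fingers": 60}
    - {"dx": 28,"dy": -24.7,"dz": 0,"wx": 0,"wy": 0,"wz": 0,"fingers": 60}
    - {"dx": 28,"dy": -24.7,"dz": 0,"wx": 0,"wy": 0,"wz": 0,"fingers": 60}
    - {"dx": 28,"dy": -24.7,"dz": 0,"wx": 0,"wy": 0,"wz": 0,"fingers": 60}
    - {"dx": 28,"dy": -24.7,"dz": 0,"wx": 0,"wy": 0,"wz": 0,"fingers": 60}
    - {"dx": 28,"dy": -24.7,"dz": 0,"wx": 0,"wy": 0,"wz": 0,"fingers": 60}
    - {"dx": 28,"dy": -24.7,"dz": 0,"wx": 0,"wy": 0,"wz": 0,"fingers": 60}
    - {"dx": 28,"dy": -24.7,"dz": 0,"wx": 0,"wy": 0,"wz": 0,"fingers": 60}
    - {"dx": 28,"dy": -24.7,"dz": 0,"wx": 0,"wy": 0,"wz": 0,"fingers": 60}
    - {"dx": 28,"dy": -24.7,"dz": 0,"wx": 0,"wy": 0,"wz": 0,"fingers": 60}
    - {"dx": 28,"dy": -24.7,"dz": 0,"wx": 0,"wy": 0,"wz": 0,"fingers": 60}
    - {"dx": 28,"dy": -24.7,"dz": 0,"wx": 0,"wy": 0,"wz": 0,"fingers": 60}
    - {"dx": 28,"dy": -24.7,"dz": 0,"wx": 0,"wy": 0,"wz": 0,"fingers": 60}
    - {"dx": 28,"dy": -24.7,"dz": 0,"wx": 0,"wy": 0,"wz": 0,"fingers": 60}
    - {"dx": 28,"dy": -24.7,"dz": 0,"wx": 0,"wy": 0,"wz": 0,"fingers": 60}
    - {"dx": 28,"dy": -24.7,"dz": 0,"wx": 0,"wy": 0,"wz": 0,"fingers": 60}
    - {"dx": 28,"dy": -24.7,"dz": 0,"wx": 0,"wy": 0,"wz": 0,"fingers": 60}
    - {"dx": 28,"dy": -24.7,"dz": 0,"wx": 0,"wy": 0,"wz": 0,"fingers": 60}

```text
t: 1.6
eef_pos: [0.5055, 0.1011, 0.231]
tcp_rot: [0.0, 0.98, 0.199, -0.0]
ft_force: [1.0, -1.2, 0.8]
finger_gap: 0.0599
```

Emit:
play_rows:
  deltas:
    - {"dx": 27.9,"dy": -24,"dz": 0,"wx": 0,"wy": 0,"wz": 0,"fingers": 60}
    - {"dx": 27.9,"dy": -24,"dz": 0,"wx": 0,"wy": 0,"wz": 0,"fingers": 60}
    - {"dx": 0,"dy": 0,"dz": 7,"wx": 0,"wy": 0,"wz": -6.6,"fingers": 60}
    - {"dx": 0,"dy": 0,"dz": 7,"wx": 0,"wy": 0,"wz": -6.6,"fingers": 60}
    - {"dx": 0,"dy": 0,"dz": 7,"wx": 0,"wy": 0,"wz": -6.6,"fingers": 60}
    - {"dx": 0,"dy": 0,"dz": 7,"wx": 0,"wy": 0,"wz": -6.6,"fingers": 60}
    - {"dx": 0,"dy": 0,"dz": 7,"wx": 0,"wy": 0,"wz": -6.6,"fingers": 60}
    - {"dx": 0,"dy": 0,"dz": 7,"wx": 0,"wy": 0,"wz": -6.6,"fingers": 60}
    - {"dx": 0,"dy": 0,"dz": 7,"wx": 0,"wy": 0,"wz": -6.6,"fingers": 60}
    - {"dx": 0,"dy": 0,"dz": 7,"wx": 0,"wy": 0,"wz": -6.6,"fingers": 60}
    - {"dx": 0,"dy": 0,"dz": 7,"wx": 0,"wy": 0,"wz": -6.6,"fingers": 60}
    - {"dx": 0,"dy": 0,"dz": 7,"wx": 0,"wy": 0,"wz": -6.6,"fingers": 60}
    - {"dx": 0,"dy": 0,"dz": 7,"wx": 0,"wy": 0,"wz": -6.6,"fingers": 60}
    - {"dx": 0,"dy": 0,"dz": 7,"wx": 0,"wy": 0,"wz": -6.6,"fingers": 60}
    - {"dx": 0,"dy": 0,"dz": 0,"wx": 0,"wy": 0,"wz": 0,"fingers": 60}
    - {"dx": 0,"dy": 0,"dz": 0,"wx": 0,"wy": 0,"wz": 0,"fingers": 60}

```text
t: 2.93
eef_pos: [0.5375, 0.165, 0.1467]
tcp_rot: [-0.001, 0.63, 0.777, -0.001]
ft_force: [-0.1, 0.8, 0.1]
finger_gap: 0.0601
```

```bash
python3 - <<'E'
from h import *
go([538.2,167,66],12.8)
im,_=shot('side','s1'); c=im[130:250,240:380]; cv2.imwrite('pics/s1c.png',cv2.resize(c,None,fx=5,fy=5,interpolation=cv2.INTER_CUBIC)[:,:,::-1])
E
```

```text
t 2.93 tcp [537.5 165.  146.7] jaw 11.91 q6 -6.2 gap 60.1 F [-0.07  0.76  0.11] T [ 0.029 -0.028 -0.033]
 tilt: tool z in world [-1.7e-03 -2.0e-04 -1.0e+00]
 tool shift [ 1.8  1.2 80.7]
 wz -0.89
```

View pics/s1c.png

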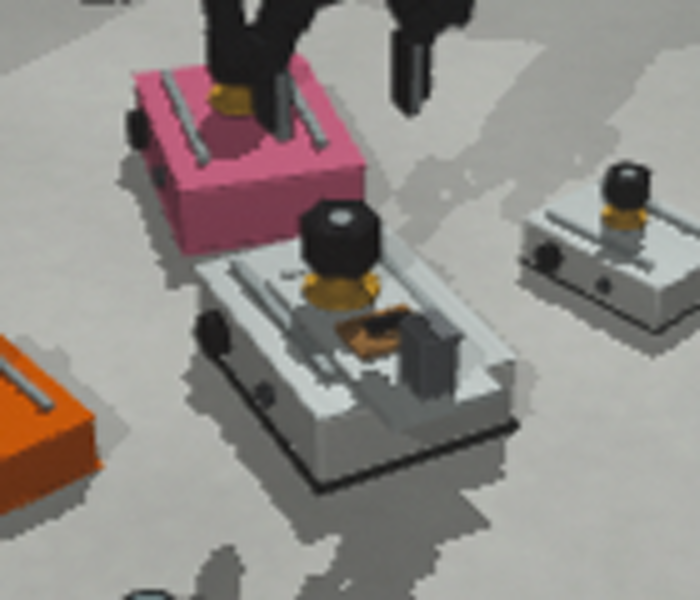

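The side view shows the fingers at crop (270,110) and (410,90), straddling the cap at (340,240). The rig is clear, so I descend and close gently.

Emit:
play_rows:
  deltas:
    - {"dx": 1.8,"dy": 1.2,"dz": 14,"wx": 0,"wy": 0,"wz": -0.9,"fingers": 60}
    - {"dx": 0,"dy": 0,"dz": 14,"wx": 0,"wy": 0,"wz": 0,"fingers": 60}
    - {"dx": 0,"dy": 0,"dz": 14,"wx": 0,"wy": 0,"wz": 0,"fingers": 60}
    - {"dx": 0,"dy": 0,"dz": 14,"wx": 0,"wy": 0,"wz": 0,"fingers": 60}
    - {"dx": 0,"dy": 0,"dz": 14,"wx": 0,"wy": 0,"wz": 0,"fingers": 60}
    - {"dx": 0,"dy": 0,"dz": 10,"wx": 0,"wy": 0,"wz": 0,"fingers": 60}
    - {"dx": 0,"dy": 0,"dz": 0,"wx": 0,"wy": 0,"wz": 0,"fingers": 50}
    - {"dx": 0,"dy": 0,"dz": 0,"wx": 0,"wy": 0,"wz": 0,"fingers": 42}
    - {"dx": 0,"dy": 0,"dz": 0,"wx": 0,"wy": 0,"wz": 0,"fingers": 30}
    - {"dx": 0,"dy": 0,"dz": 0,"wx": 0,"wy": 0,"wz": 0,"fingers": 30}
    - {"dx": 0,"dy": 0,"dz": 0,"wx": 0,"wy": 0,"wz": 0,"fingers": 30}
    - {"dx": 0,"dy": 0,"dz": 0,"wx": 0,"wy": 0,"wz": 0,"fingers": 30}
  squeeze: 40

```text
t: 3.98
eef_pos: [0.5382, 0.1671, 0.0682]
tcp_rot: [-0.0, 0.622, 0.783, -0.0]
ft_force: [-5.0, 0.3, 5.0]
finger_gap: 0.035
```

```bash
python3 -c "
from h import *
go([538.2,167,66],12.8)"
```

```text
t 3.98 tcp [538.2 167.1  68.2] jaw 13.00 q6 -7.1 gap 35.0 F [-5.02  0.33  5.05] T [-0.114  0.781  0.008]
 tilt: tool z in world [-6.e-04 -1.e-04 -1.e+00]
 tool shift [-0.1 -0.   2.2]
 wz 0.2
```

Emit:
play_rows:
  deltas:
    - {"dx": 0,"dy": -0.5,"dz": -0.5,"wx": 0,"wy": 0,"wz": 0,"fingers": 30}
    - {"dx": 0,"dy": 0,"dz": 0,"wx": 0,"wy": 0,"wz": 2,"fingers": 30}
    - {"dx": 0,"dy": 0,"dz": 0,"wx": 0,"wy": 0,"wz": 2,"fingers": 30}
    - {"dx": 0,"dy": 0,"dz": 0,"wx": 0,"wy": 0,"wz": 2,"fingers": 30}
    - {"dx": 0,"dy": 0,"dz": -0.2,"wx": 0,"wy": 0,"wz": 2,"fingers": 30}
    - {"dx": 0,"dy": 0,"dz": 0,"wx": 0,"wy": 0,"wz": 0,"fingers": 30}
    - {"dx": 0,"dy": 0,"dz": 0,"wx": 0,"wy": 0,"wz": 0,"fingers": 30}

```text
t: 4.57
eef_pos: [0.5379, 0.167, 0.0684]
tcp_rot: [-0.0, 0.675, 0.738, -0.0]
ft_force: [-5.4, -0.2, 4.6]
finger_gap: 0.0357
```

```bash
python3 -c "
from h import *
go(None,None)"
```

```text
t 4.57 tcp [537.9 167.   68.4] jaw 5.07 q6 0.8 gap 35.7 F [-5.39 -0.19  4.59] T [-0.078  0.731  0.109]
 tilt: tool z in world [-5.e-04 -0.e+00 -1.e+00]
```

Torque is 0.11 N m after 8°, where 0.21 would mean it was stuck, so it seems to give. I turn further and check that it stays low.

Emit:
play_rows:
  deltas:
    - {"dx": 0,"dy": -0.3,"dz": -0.4,"wx": 0,"wy": 0,"wz": 3,"fingers": 30}
    - {"dx": 0,"dy": 0,"dz": -0.1,"wx": 0,"wy": 0,"wz": 3,"fingers": 30}
    - {"dx": 0,"dy": 0,"dz": -0.1,"wx": 0,"wy": 0,"wz": 3,"fingers": 30}
    - {"dx": 0,"dy": 0,"dz": -0.1,"wx": 0,"wy": 0,"wz": 3,"fingers": 30}

```text
t: 4.9
eef_pos: [0.5375, 0.1669, 0.0689]
tcp_rot: [-0.0, 0.749, 0.662, -0.0]
ft_force: [-4.4, -0.1, 2.9]
finger_gap: 0.0355
```

```bash
python3 -c "
from h import *
go(None,None)"
```

```text
t 4.90 tcp [537.5 166.9  68.9] jaw -7.06 q6 13.0 gap 35.5 F [-4.38 -0.15  2.9 ] T [-0.102  0.722  0.123]
 tilt: tool z in world [-9.e-04 -1.e-04 -1.e+00]
```

It runs. I go on to about 95°, short of the earliest possible stop at 103°.

Emit:
play_rows:
  deltas:
    - {"dx": 0,"dy": -0.5,"dz": -0.3,"wx": 0,"wy": 0,"wz": 5,"fingers": 30}
    - {"dx": 0,"dy": 0,"dz": -0.17,"wx": 0,"wy": 0,"wz": 5,"fingers": 30}
    - {"dx": 0,"dy": 0,"dz": -0.17,"wx": 0,"wy": 0,"wz": 5,"fingers": 30}
    - {"dx": 0,"dy": 0,"dz": -0.17,"wx": 0,"wy": 0,"wz": 5,"fingers": 30}
    - {"dx": 0,"dy": 0,"dz": -0.17,"wx": 0,"wy": 0,"wz": 5,"fingers": 30}
    - {"dx": 0,"dy": 0,"dz": -0.17,"wx": 0,"wy": 0,"wz": 5,"fingers": 30}
    - {"dx": 0,"dy": 0,"dz": -0.17,"wx": 0,"wy": 0,"wz": 5,"fingers": 30}
    - {"dx": 0,"dy": 0,"dz": -0.17,"wx": 0,"wy": 0,"wz": 5,"fingers": 30}
    - {"dx": 0,"dy": 0,"dz": -0.17,"wx": 0,"wy": 0,"wz": 5,"fingers": 30}
    - {"dx": 0,"dy": 0,"dz": -0.17,"wx": 0,"wy": 0,"wz": 5,"fingers": 30}
    - {"dx": 0,"dy": 0,"dz": -0.17,"wx": 0,"wy": 0,"wz": 5,"fingers": 30}
    - {"dx": 0,"dy": 0,"dz": -0.17,"wx": 0,"wy": 0,"wz": 5,"fingers": 30}
    - {"dx": 0,"dy": 0,"dz": -0.17,"wx": 0,"wy": 0,"wz": 5,"fingers": 30}
    - {"dx": 0,"dy": 0,"dz": -0.17,"wx": 0,"wy": 0,"wz": 5,"fingers": 30}
    - {"dx": 0,"dy": 0,"dz": -0.17,"wx": 0,"wy": 0,"wz": 5,"fingers": 30}

```text
t: 6.15
eef_pos: [0.5356, 0.1682, 0.0713]
tcp_rot: [-0.001, 0.998, 0.068, -0.002]
ft_force: [-7.2, 6.0, 4.5]
finger_gap: 0.0351
```

```bash
python3 -c "
from h import *
go(None,None)"
```

```text
t 6.15 tcp [535.6 168.2  71.3] jaw -82.16 q6 88.1 gap 35.1 F [-7.19  5.95  4.48] T [0.599 1.292 0.08 ]
 tilt: tool z in world [-0.0035  0.0015 -1.    ]
```

Still running freely at 0.08 N m. I re-centre slightly to remove side load, then turn in small steps.

Emit:
play_rows:
  deltas:
    - {"dx": -0.6,"dy": -0.6,"dz": -0.4,"wx": 0,"wy": 0,"wz": 0,"fingers": 30}
    - {"dx": -0.6,"dy": -0.6,"dz": -0.4,"wx": 0,"wy": 0,"wz": 2,"fingers": 30}
    - {"dx": 0,"dy": 0,"dz": -0.1,"wx": 0,"wy": 0,"wz": 3,"fingers": 30}
    - {"dx": 0,"dy": 0,"dz": -0.1,"wx": 0,"wy": 0,"wz": 3,"fingers": 30}

```text
t: 6.48
eef_pos: [0.5352, 0.1686, 0.0718]
tcp_rot: [-0.0, 1.0, -0.001, -0.001]
ft_force: [-2.8, 2.3, -2.6]
finger_gap: 0.0352
```

```bash
python3 -c "
from h import *
go(None,None)"
```

```text
t 6.48 tcp [535.2 168.6  71.8] jaw -90.06 q6 96.1 gap 35.2 F [-2.82  2.27 -2.63] T [0.28  0.688 0.113]
 tilt: tool z in world [-2.e-03  7.e-04 -1.e+00]
```

Emit:
play_rows:
  deltas:
    - {"dx": -0.2,"dy": -0.2,"dz": 0,"wx": 0,"wy": 0,"wz": 2.5,"fingers": 30}
    - {"dx": 0,"dy": 0,"dz": -0.08,"wx": 0,"wy": 0,"wz": 2.5,"fingers": 30}
    - {"dx": 0,"dy": 0,"dz": -0.08,"wx": 0,"wy": 0,"wz": 2.5,"fingers": 30}
    - {"dx": 0,"dy": 0,"dz": -0.08,"wx": 0,"wy": 0,"wz": 2.5,"fingers": 30}

```text
t: 6.82
eef_pos: [0.5352, 0.1689, 0.0721]
tcp_rot: [-0.0, 0.996, -0.088, -0.001]
ft_force: [-4.2, 3.5, -4.2]
finger_gap: 0.0355
```

```bash
python3 -c "
from h import *
go(None,None)"
```

```text
t 6.82 tcp [535.2 168.9  72.1] jaw -100.05 q6 106.1 gap 35.5 F [-4.16  3.46 -4.2 ] T [0.335 0.627 0.163]
 tilt: tool z in world [-0.0016  0.001  -1.    ]
```

Emit:
play_rows:
  deltas:
    - {"dx": -0.4,"dy": -0.3,"dz": 0.3,"wx": 0,"wy": 0,"wz": 2.5,"fingers": 30}
    - {"dx": 0,"dy": 0,"dz": 0,"wx": 0,"wy": 0,"wz": 2.5,"fingers": 30}
    - {"dx": 0,"dy": 0,"dz": 0,"wx": 0,"wy": 0,"wz": 0,"fingers": 30}

```text
t: 7.07
eef_pos: [0.5352, 0.1691, 0.072]
tcp_rot: [-0.0, 0.991, -0.13, -0.0]
ft_force: [-2.5, 2.3, -2.1]
finger_gap: 0.0355
```

```bash
python3 -c "
from h import *
go(None,None)"
```

```text
t 7.07 tcp [535.2 169.1  72. ] jaw -105.00 q6 111.1 gap 35.5 F [-2.46  2.29 -2.14] T [0.258 0.608 0.276]
 tilt: tool z in world [-8.e-04  6.e-04 -1.e+00]
```

Torque now climbs at the spring's rate, so it is at the stop at about 1.88 rad of core turn. One more small step should confirm that.

Emit:
play_rows:
  deltas:
    - {"dx": 0,"dy": 0,"dz": 0,"wx": 0,"wy": 0,"wz": 1.5,"fingers": 30}
    - {"dx": 0,"dy": 0,"dz": 0,"wx": 0,"wy": 0,"wz": 1.2,"fingers": 30}
    - {"dx": 0,"dy": 0,"dz": 0,"wx": 0,"wy": 0,"wz": 0,"fingers": 30}
    - {"dx": 0,"dy": 0,"dz": 0,"wx": 0,"wy": 0,"wz": 0,"fingers": 30}
    - {"dx": 0,"dy": 0,"dz": 0,"wx": 0,"wy": 0,"wz": 0,"fingers": 30}

```text
t: 7.48
eef_pos: [0.5353, 0.1691, 0.0721]
tcp_rot: [-0.0, 0.988, -0.153, -0.0]
ft_force: [-2.8, 4.8, -3.1]
finger_gap: 0.0351
```

```bash
python3 -c "
from h import *
go(None,None)"
```

```text
t 7.48 tcp [535.3 169.1  72.1] jaw -107.60 q6 113.7 gap 35.1 F [-2.76  4.76 -3.14] T [0.578 0.607 0.361]
 tilt: tool z in world [-7.e-04  8.e-04 -1.e+00]
```

The stop is confirmed: 0.36 N m, held steady. I ease the spring back, release and rise.

Emit:
play_rows:
  deltas:
    - {"dx": 0,"dy": 0,"dz": 0,"wx": 0,"wy": 0,"wz": -4,"fingers": 30}
    - {"dx": 0,"dy": 0,"dz": 0,"wx": 0,"wy": 0,"wz": -4,"fingers": 30}
    - {"dx": 0,"dy": 0,"dz": 0,"wx": 0,"wy": 0,"wz": -4,"fingers": 30}
    - {"dx": 0,"dy": 0,"dz": 0,"wx": 0,"wy": 0,"wz": 0,"fingers": 40}
    - {"dx": 0,"dy": 0,"dz": 0,"wx": 0,"wy": 0,"wz": 0,"fingers": 50}
    - {"dx": 0,"dy": 0,"dz": 0,"wx": 0,"wy": 0,"wz": 0,"fingers": 56}
    - {"dx": 0,"dy": 0,"dz": -15,"wx": 0,"wy": 0,"wz": 0,"fingers": 56}
    - {"dx": 0,"dy": 0,"dz": -25,"wx": 0,"wy": 0,"wz": 0,"fingers": 56}
    - {"dx": 0,"dy": 0,"dz": -30,"wx": 0,"wy": 0,"wz": 0,"fingers": 56}
    - {"dx": 0,"dy": 0,"dz": 0,"wx": 0,"wy": 0,"wz": 0,"fingers": 56}

```text
t: 8.32
eef_pos: [0.54, 0.1687, 0.1486]
tcp_rot: [-0.001, 0.999, -0.05, 0.006]
ft_force: [0.3, 0.4, 1.3]
finger_gap: 0.0561
```

```bash
python3 - <<'E'
from h import *
go([562.5,81,150],15.8)
E
```

```text
t 8.32 tcp [540.  168.7 148.6] jaw -95.77 q6 101.9 gap 56.1 F [0.33 0.43 1.31] T [ 0.012 -0.037 -0.031]
 tilt: tool z in world [ 1.160e-02  9.000e-04 -9.999e-01]
 tool shift [31.2 85.  -1.2]
 wz 68.43
```

Emit:
play_rows:
  deltas:
    - {"dx": 10.5,"dy": 28.3,"dz": 0,"wx": 0,"wy": 0,"wz": 0,"fingers": 56}
    - {"dx": 10.5,"dy": 28.3,"dz": 0,"wx": 0,"wy": 0,"wz": 0,"fingers": 56}
    - {"dx": 10.5,"dy": 28.3,"dz": 0,"wx": 0,"wy": 0,"wz": 0,"fingers": 56}
    - {"dx": 0,"dy": 0,"dz": 0,"wx": 0,"wy": 0,"wz": -7,"fingers": 50}
    - {"dx": 0,"dy": 0,"dz": 0,"wx": 0,"wy": 0,"wz": -7,"fingers": 50}
    - {"dx": 0,"dy": 0,"dz": 0,"wx": 0,"wy": 0,"wz": -7,"fingers": 50}
    - {"dx": 0,"dy": 0,"dz": 0,"wx": 0,"wy": 0,"wz": -7,"fingers": 50}
    - {"dx": 0,"dy": 0,"dz": 0,"wx": 0,"wy": 0,"wz": -7,"fingers": 50}
    - {"dx": 0,"dy": 0,"dz": 0,"wx": 0,"wy": 0,"wz": -7,"fingers": 50}
    - {"dx": 0,"dy": 0,"dz": 0,"wx": 0,"wy": 0,"wz": -7,"fingers": 50}
    - {"dx": 0,"dy": 0,"dz": 0,"wx": 0,"wy": 0,"wz": -7,"fingers": 50}
    - {"dx": 0,"dy": 0,"dz": 0,"wx": 0,"wy": 0,"wz": -7,"fingers": 50}
    - {"dx": 0,"dy": 0,"dz": 0,"wx": 0,"wy": 0,"wz": -7,"fingers": 50}
    - {"dx": 0,"dy": 0,"dz": 0,"wx": 0,"wy": 0,"wz": -7,"fingers": 50}
    - {"dx": 0,"dy": 0,"dz": 0,"wx": 0,"wy": 0,"wz": -7,"fingers": 50}
    - {"dx": 0,"dy": 0,"dz": 0,"wx": 0,"wy": 0,"wz": -7,"fingers": 50}
    - {"dx": 0,"dy": 0,"dz": 0,"wx": 0,"wy": 0,"wz": -7,"fingers": 50}
    - {"dx": 0,"dy": 0,"dz": 0,"wx": 0,"wy": 0,"wz": -7,"fingers": 50}
    - {"dx": 0,"dy": 0,"dz": 0,"wx": 0,"wy": 0,"wz": -6.6,"fingers": 50}

```text
t: 9.9
eef_pos: [0.5593, 0.0805, 0.1426]
tcp_rot: [0.001, 0.601, 0.8, 0.0]
ft_force: [-0.1, 0.0, -0.0]
finger_gap: 0.0498
```

Emit:
play_rows:
  deltas:
    - {"dx": 0,"dy": 0,"dz": 0,"wx": 0,"wy": 0,"wz": 0,"fingers": 50}
    - {"dx": 0,"dy": 0,"dz": 0,"wx": 0,"wy": 0,"wz": 0,"fingers": 50}

```text
t: 10.07
eef_pos: [0.559, 0.0806, 0.1425]
tcp_rot: [0.001, 0.604, 0.797, 0.0]
ft_force: [-0.1, 0.2, 0.5]
finger_gap: 0.05
```

```bash
python3 - <<'E'
from h import *
go([562.5,81,52],15.8)
z0=np.load('pics/s0.npz'); im,d=shot('side','s2')
# grip top seen by side cam before, and cap top
for n,dd in(('before',z0['d']),('now',d)):
    W=world('side',dd); 
    for nm,b in(('cap',(296,322,166,192)),('grip',(310,340,180,212))):
        w=W[b[2]:b[3],b[0]:b[1]].reshape(-1,3); 
        lo,hi=(.086,.106) if nm=='cap' else (.079,.09)
        c=(537,167) if nm=='cap' else (562.5,81)
        k=(w[:,2]>lo)&(w[:,2]<hi)&(np.hypot(w[:,0]*1e3-c[0],w[:,1]*1e3-c[1])<24); 
        if k.sum()>5: print(n,nm,k.sum(),(w[k].mean(0)*1e3).round(1),'z95',(np.percentile(w[k,2],90)*1e3).round(1))
cv2.imwrite('pics/s2c.png',cv2.resize(im[130:250,240:380],None,fx=5,fy=5,interpolation=cv2.INTER_CUBIC)[:,:,::-1])
E
```

```text
t 10.07 tcp [559.   80.6 142.5] jaw 15.65 q6 -18.7 gap 50.0 F [-0.1   0.16  0.47] T [-0.017  0.023  0.031]
 tilt: tool z in world [ 1.1e-03 -2.0e-04 -1.0e+00]
 tool shift [-0.5  3.4 90.5]
 wz -0.15
before cap 149 [535.8 163.4  94.6] z95 97.4
before grip 78 [560.8  78.   85. ] z95 87.1
now cap 116 [530.2 160.2  95.9] z95 100.8
now grip 76 [561.3  78.5  84.9] z95 86.8
```

View pics/s2c.png

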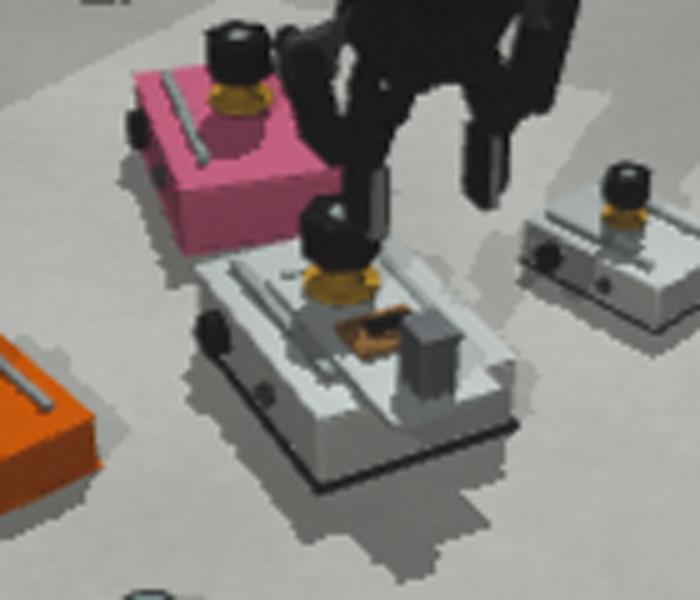

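The knob is visibly raised. The fingers, at crop (375,200) and (487,180), straddle the grip block at (430,350). I descend and grip.

Emit:
play_rows:
  deltas:
    - {"dx": -0.3,"dy": 2.7,"dz": 15,"wx": 0,"wy": 0,"wz": 0,"fingers": 50}
    - {"dx": 0,"dy": 0,"dz": 15,"wx": 0,"wy": 0,"wz": 0,"fingers": 50}
    - {"dx": 0,"dy": 0,"dz": 15,"wx": 0,"wy": 0,"wz": 0,"fingers": 50}
    - {"dx": 0,"dy": 0,"dz": 15,"wx": 0,"wy": 0,"wz": 0,"fingers": 50}
    - {"dx": 0,"dy": 0,"dz": 15,"wx": 0,"wy": 0,"wz": 0,"fingers": 50}
    - {"dx": 0,"dy": 0,"dz": 11,"wx": 0,"wy": 0,"wz": 0,"fingers": 50}
    - {"dx": 0,"dy": 0,"dz": 0,"wx": 0,"wy": 0,"wz": 0,"fingers": 40}
    - {"dx": 0,"dy": 0,"dz": 0,"wx": 0,"wy": 0,"wz": 0,"fingers": 30}
    - {"dx": 0,"dy": 0,"dz": 0,"wx": 0,"wy": 0,"wz": 0,"fingers": 25}
    - {"dx": 0,"dy": 0,"dz": 0,"wx": 0,"wy": 0,"wz": 0,"fingers": 22}
    - {"dx": 0,"dy": 0,"dz": 0,"wx": 0,"wy": 0,"wz": 0,"fingers": 14}
    - {"dx": 0,"dy": 0,"dz": 0,"wx": 0,"wy": 0,"wz": 0,"fingers": 14}
    - {"dx": 0,"dy": 0,"dz": 0,"wx": 0,"wy": 0,"wz": 0,"fingers": 14}
  squeeze: 40

```text
t: 11.2
eef_pos: [0.5623, 0.0813, 0.0575]
tcp_rot: [0.001, 0.603, 0.798, 0.001]
ft_force: [0.6, -1.1, 6.0]
finger_gap: 0.0198
```

```bash
python3 - <<'E'
from h import *
go(None,15.8)
E
```

```text
t 11.20 tcp [562.3  81.3  57.5] jaw 15.90 q6 -18.9 gap 19.8 F [ 0.62 -1.06  6.  ] T [-0.004  0.054  0.014]
 tilt: tool z in world [ 2.6e-03 -1.0e-04 -1.0e+00]
 wz 0.1
```

Emit:
play_rows:
  deltas:
    - {"dx": 0,"dy": 0,"dz": -0.5,"wx": 0,"wy": 0,"wz": 0,"fingers": 14}
    - {"dx": -2,"dy": 0,"dz": 0,"wx": 0,"wy": 0,"wz": 0,"fingers": 14}
    - {"dx": -3,"dy": 0,"dz": 0,"wx": 0,"wy": 0,"wz": 0,"fingers": 14}
    - {"dx": -3,"dy": 0,"dz": 0,"wx": 0,"wy": 0,"wz": 0,"fingers": 14}
    - {"dx": -3,"dy": 0,"dz": 0,"wx": 0,"wy": 0,"wz": 0,"fingers": 14}

```text
t: 11.62
eef_pos: [0.5641, 0.0718, 0.0574]
tcp_rot: [-0.001, 0.603, 0.798, 0.001]
ft_force: [-1.2, 4.8, 6.5]
finger_gap: 0.0193
```

```bash
python3 - <<'E'
from h import *
go(None,15.8)
E
```

```text
t 11.62 tcp [564.1  71.8  57.4] jaw 15.90 q6 -20.0 gap 19.3 F [-1.21  4.83  6.46] T [ 0.915  0.263 -0.029]
 tilt: tool z in world [ 0.      0.0018 -1.    ]
 wz 0.1
```

It slides with light drag, about 5 N, so the lips are clear. I continue to about 61 mm.

Emit:
play_rows:
  deltas:
    - {"dx": -4,"dy": 0,"dz": -0.4,"wx": 0,"wy": 0,"wz": 0,"fingers": 14}
    - {"dx": -4,"dy": 0,"dz": 0,"wx": 0,"wy": 0,"wz": 0,"fingers": 14}
    - {"dx": -4,"dy": 0,"dz": 0,"wx": 0,"wy": 0,"wz": 0,"fingers": 14}
    - {"dx": -4,"dy": 0,"dz": 0,"wx": 0,"wy": 0,"wz": 0,"fingers": 14}
    - {"dx": -4,"dy": 0,"dz": 0,"wx": 0,"wy": 0,"wz": 0,"fingers": 14}
    - {"dx": -4,"dy": 0,"dz": 0,"wx": 0,"wy": 0,"wz": 0,"fingers": 14}
    - {"dx": -4,"dy": 0,"dz": 0,"wx": 0,"wy": 0,"wz": 0,"fingers": 14}
    - {"dx": -4,"dy": 0,"dz": 0,"wx": 0,"wy": 0,"wz": 0,"fingers": 14}
    - {"dx": -4,"dy": 0,"dz": 0,"wx": 0,"wy": 0,"wz": 0,"fingers": 14}
    - {"dx": -4,"dy": 0,"dz": 0,"wx": 0,"wy": 0,"wz": 0,"fingers": 14}
    - {"dx": -4,"dy": 0,"dz": 0,"wx": 0,"wy": 0,"wz": 0,"fingers": 14}
    - {"dx": -4,"dy": 0,"dz": 0,"wx": 0,"wy": 0,"wz": 0,"fingers": 14}
    - {"dx": -3,"dy": 0,"dz": 0,"wx": 0,"wy": 0,"wz": 0,"fingers": 14}
    - {"dx": 0,"dy": 0,"dz": 0,"wx": 0,"wy": 0,"wz": 0,"fingers": 14}
  squeeze: 60

```text
t: 12.78
eef_pos: [0.5784, 0.0207, 0.0572]
tcp_rot: [0.0, 0.603, 0.798, -0.0]
ft_force: [-0.7, -0.3, 3.3]
finger_gap: 0.019
```

```bash
python3 - <<'E'
from h import *
go(None,15.8)
im,d=shot('side','s3')
cv2.imwrite('pics/s3c.png',cv2.resize(im[130:250,240:380],None,fx=5,fy=5,interpolation=cv2.INTER_CUBIC)[:,:,::-1])
E
```

```text
t 12.78 tcp [578.4  20.7  57.2] jaw 15.88 q6 -24.8 gap 19.0 F [-0.71 -0.32  3.33] T [0.318 0.135 0.048]
 tilt: tool z in world [ 0.e+00 -8.e-04 -1.e+00]
 wz 0.08
```

View pics/s3c.png

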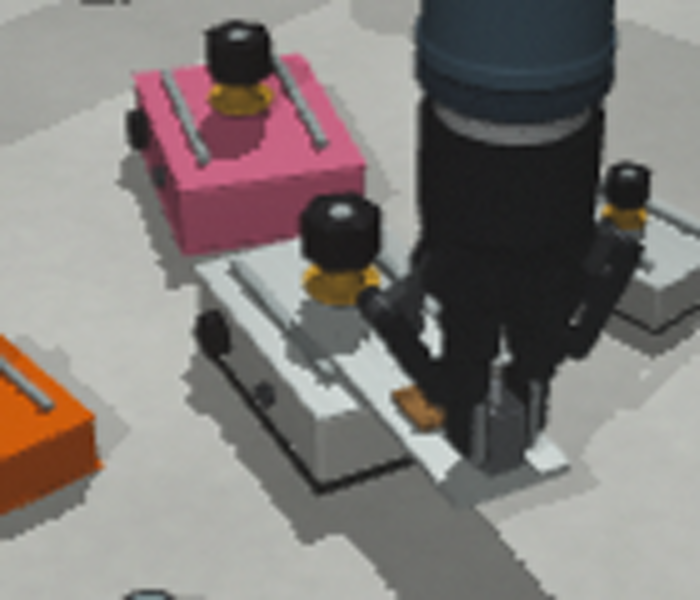

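The carrier is about 63 mm out, with its fork tips clear of the flange (knob at crop (340,230), grip held at (500,430)). I lift and carry it to the tray.

Emit:
play_rows:
  deltas:
    - {"dx": 0,"dy": 0,"dz": -4,"wx": 0,"wy": 0,"wz": 0,"fingers": 14}
    - {"dx": 0,"dy": 0,"dz": -8,"wx": 0,"wy": 0,"wz": 0,"fingers": 14}
    - {"dx": 0,"dy": 0,"dz": -10,"wx": 0,"wy": 0,"wz": 0,"fingers": 14}
    - {"dx": 0,"dy": 0,"dz": -10,"wx": 0,"wy": 0,"wz": 0,"fingers": 14}
    - {"dx": 0,"dy": 0,"dz": -10,"wx": 0,"wy": 0,"wz": 0,"fingers": 14}
    - {"dx": 0,"dy": 0,"dz": -10,"wx": 0,"wy": 0,"wz": 0,"fingers": 14}
    - {"dx": 0,"dy": 0,"dz": -8,"wx": 0,"wy": 0,"wz": 0,"fingers": 14}

```text
t: 13.42
eef_pos: [0.5787, 0.0218, 0.119]
tcp_rot: [0.001, 0.602, 0.798, 0.0]
ft_force: [0.2, 0.0, -1.9]
finger_gap: 0.0192
```

Emit:
play_rows:
  deltas:
    - {"dx": -8,"dy": -3,"dz": 0,"wx": 0,"wy": 0,"wz": 0,"fingers": 14}
    - {"dx": -14,"dy": -5,"dz": 0,"wx": 0,"wy": 0,"wz": 0,"fingers": 14}
    - {"dx": -18,"dy": -6.5,"dz": 0,"wx": 0,"wy": 0,"wz": 0,"fingers": 14}
    - {"dx": -18,"dy": -6.5,"dz": 0,"wx": 0,"wy": 0,"wz": 0,"fingers": 14}
    - {"dx": -18,"dy": -6.5,"dz": 0,"wx": 0,"wy": 0,"wz": 0,"fingers": 14}
    - {"dx": -18,"dy": -6.5,"dz": 0,"wx": 0,"wy": 0,"wz": 0,"fingers": 14}
    - {"dx": -18,"dy": -6.5,"dz": 0,"wx": 0,"wy": 0,"wz": 0,"fingers": 14}
    - {"dx": -18,"dy": -6.5,"dz": 0,"wx": 0,"wy": 0,"wz": 0,"fingers": 14}
    - {"dx": -18,"dy": -6.5,"dz": 0,"wx": 0,"wy": 0,"wz": 0,"fingers": 14}
    - {"dx": -18,"dy": -6.5,"dz": 0,"wx": 0,"wy": 0,"wz": 0,"fingers": 14}
    - {"dx": -18,"dy": -6.5,"dz": 0,"wx": 0,"wy": 0,"wz": 0,"fingers": 14}
    - {"dx": -18,"dy": -6.5,"dz": 0,"wx": 0,"wy": 0,"wz": 0,"fingers": 14}
    - {"dx": -18,"dy": -6.5,"dz": 0,"wx": 0,"wy": 0,"wz": 0,"fingers": 14}
    - {"dx": -18,"dy": -6.5,"dz": 0,"wx": 0,"wy": 0,"wz": 0,"fingers": 14}
    - {"dx": -18,"dy": -6.5,"dz": 0,"wx": 0,"wy": 0,"wz": 0,"fingers": 14}
    - {"dx": -18,"dy": -6.5,"dz": 0,"wx": 0,"wy": 0,"wz": 0,"fingers": 14}
    - {"dx": -14,"dy": -5,"dz": 0,"wx": 0,"wy": 0,"wz": 0,"fingers": 14}
    - {"dx": -8,"dy": -3,"dz": 0,"wx": 0,"wy": 0,"wz": 0,"fingers": 14}
    - {"dx": 0,"dy": 0,"dz": 0,"wx": 0,"wy": 0,"wz": 0,"fingers": 14}
    - {"dx": 0,"dy": 0,"dz": 0,"wx": 0,"wy": 0,"wz": 0,"fingers": 14}

```text
t: 15.08
eef_pos: [0.5561, -0.2921, 0.1169]
tcp_rot: [-0.0, 0.603, 0.798, 0.0]
ft_force: [0.2, 0.8, -2.4]
finger_gap: 0.0188
```

```bash
python3 - <<'E'
from h import *
go([557.1,-293.4,17],16.2)
E
```

```text
t 15.08 tcp [ 556.1 -292.1  116.9] jaw 15.85 q6 -53.8 gap 18.8 F [ 0.24  0.84 -2.4 ] T [-0.067 -0.023  0.017]
 tilt: tool z in world [-5.e-04  9.e-04 -1.e+00]
 tool shift [-1.6  0.6 99.9]
 wz -0.35
```

The carrier is over the tray, with the load reading 2.4 N. I lower it.

Emit:
play_rows:
  deltas:
    - {"dx": -1.6,"dy": 0.6,"dz": 6,"wx": 0,"wy": 0,"wz": -0.3,"fingers": 14}
    - {"dx": 0,"dy": 0,"dz": 10,"wx": 0,"wy": 0,"wz": 0,"fingers": 14}
    - {"dx": 0,"dy": 0,"dz": 12,"wx": 0,"wy": 0,"wz": 0,"fingers": 14}
    - {"dx": 0,"dy": 0,"dz": 12,"wx": 0,"wy": 0,"wz": 0,"fingers": 14}
    - {"dx": 0,"dy": 0,"dz": 12,"wx": 0,"wy": 0,"wz": 0,"fingers": 14}
    - {"dx": 0,"dy": 0,"dz": 12,"wx": 0,"wy": 0,"wz": 0,"fingers": 14}
    - {"dx": 0,"dy": 0,"dz": 10,"wx": 0,"wy": 0,"wz": 0,"fingers": 14}
    - {"dx": 0,"dy": 0,"dz": 8,"wx": 0,"wy": 0,"wz": 0,"fingers": 14}
    - {"dx": 0,"dy": 0,"dz": 5,"wx": 0,"wy": 0,"wz": 0,"fingers": 14}
    - {"dx": 0,"dy": 0,"dz": 3,"wx": 0,"wy": 0,"wz": 0,"fingers": 14}
    - {"dx": 0,"dy": 0,"dz": 2,"wx": 0,"wy": 0,"wz": 0,"fingers": 14}
    - {"dx": 0,"dy": 0,"dz": 0,"wx": 0,"wy": 0,"wz": 0,"fingers": 14}
    - {"dx": 0,"dy": 0,"dz": 0,"wx": 0,"wy": 0,"wz": 0,"fingers": 14}

```text
t: 16.17
eef_pos: [0.5578, -0.2939, 0.0257]
tcp_rot: [0.0, 0.6, 0.8, 0.0]
ft_force: [-0.0, -0.5, -2.3]
finger_gap: 0.0192
```

```bash
python3 - <<'E'
from h import *
go([557.1,-293.4,17],16.2)
im,d=shot('side','s4')
cv2.imwrite('pics/s4c.png',cv2.resize(im[240:400,270:450],None,fx=4,fy=4,interpolation=cv2.INTER_CUBIC)[:,:,::-1])
E
```

```text
t 16.17 tcp [ 557.8 -293.9   25.7] jaw 16.20 q6 -54.1 gap 19.2 F [-0.01 -0.45 -2.33] T [-0.105 -0.021  0.06 ]
 tilt: tool z in world [ 7.e-04 -5.e-04 -1.e+00]
 tool shift [ 0.6 -0.5  8.7]
 wz 0.0
```

View pics/s4c.png

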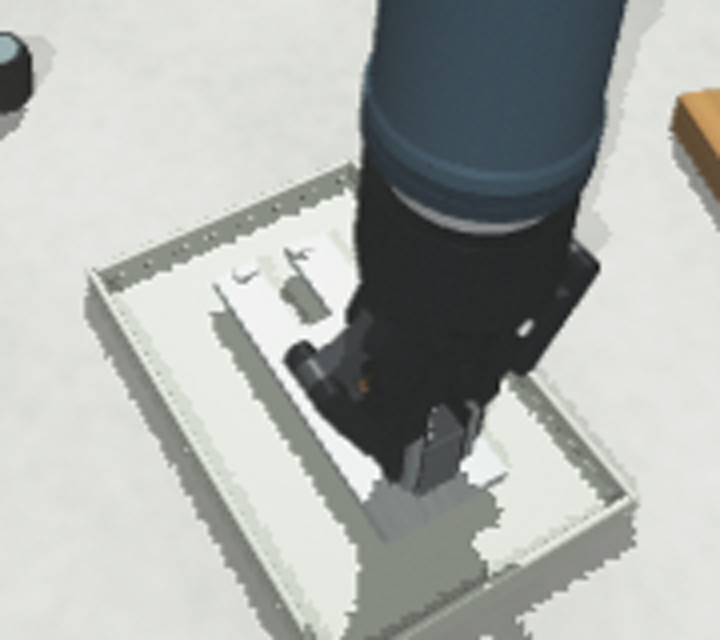

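The carrier is level and central inside the tray, fork tips at crop (260,270) and grip at (440,450). About 9 mm remains, so I go down slowly.

Emit:
play_rows:
  deltas:
    - {"dx": 0,"dy": 0,"dz": 2,"wx": 0,"wy": 0,"wz": 0,"fingers": 14}
    - {"dx": 0,"dy": 0,"dz": 2,"wx": 0,"wy": 0,"wz": 0,"fingers": 14}
    - {"dx": 0,"dy": 0,"dz": 1.5,"wx": 0,"wy": 0,"wz": 0,"fingers": 14}
    - {"dx": 0,"dy": 0,"dz": 1,"wx": 0,"wy": 0,"wz": 0,"fingers": 14}
    - {"dx": 0,"dy": 0,"dz": 1,"wx": 0,"wy": 0,"wz": 0,"fingers": 14}
    - {"dx": 0,"dy": 0,"dz": 0.5,"wx": 0,"wy": 0,"wz": 0,"fingers": 14}
    - {"dx": 0,"dy": 0,"dz": 0,"wx": 0,"wy": 0,"wz": 0,"fingers": 14}
    - {"dx": 0,"dy": 0,"dz": 0,"wx": 0,"wy": 0,"wz": 0,"fingers": 14}

```text
t: 16.88
eef_pos: [0.5575, -0.2936, 0.0172]
tcp_rot: [-0.0, 0.6, 0.8, 0.0]
ft_force: [-0.0, 0.4, -3.0]
finger_gap: 0.0193
```

Emit:
play_rows:
  deltas:
    - {"dx": 0,"dy": 0,"dz": 0.4,"wx": 0,"wy": 0,"wz": 0,"fingers": 14}
    - {"dx": 0,"dy": 0,"dz": 0.4,"wx": 0,"wy": 0,"wz": 0,"fingers": 14}
    - {"dx": 0,"dy": 0,"dz": 0,"wx": 0,"wy": 0,"wz": 0,"fingers": 14}
    - {"dx": 0,"dy": 0,"dz": 0,"wx": 0,"wy": 0,"wz": 0,"fingers": 14}

```text
t: 17.22
eef_pos: [0.5576, -0.2937, 0.0167]
tcp_rot: [0.0, 0.6, 0.8, 0.0]
ft_force: [-0.4, 0.2, -1.2]
finger_gap: 0.0189
```

Contact is starting. A little more, then release.

Emit:
play_rows:
  deltas:
    - {"dx": 0,"dy": 0,"dz": 0.4,"wx": 0,"wy": 0,"wz": 0,"fingers": 14}
    - {"dx": 0,"dy": 0,"dz": 0.4,"wx": 0,"wy": 0,"wz": 0,"fingers": 14}
    - {"dx": 0,"dy": 0,"dz": 0,"wx": 0,"wy": 0,"wz": 0,"fingers": 14}
    - {"dx": 0,"dy": 0,"dz": 0,"wx": 0,"wy": 0,"wz": 0,"fingers": 14}

```text
t: 17.55
eef_pos: [0.5575, -0.2937, 0.0166]
tcp_rot: [0.0, 0.6, 0.8, -0.0]
ft_force: [-2.4, 0.3, 5.8]
finger_gap: 0.019
```

Emit:
play_rows:
  deltas:
    - {"dx": 0,"dy": 0,"dz": -0.4,"wx": 0,"wy": 0,"wz": 0,"fingers": 18}
    - {"dx": 0,"dy": 0,"dz": 0,"wx": 0,"wy": 0,"wz": 0,"fingers": 22}
    - {"dx": 0,"dy": 0,"dz": 0,"wx": 0,"wy": 0,"wz": 0,"fingers": 28}
    - {"dx": 0,"dy": 0,"dz": 0,"wx": 0,"wy": 0,"wz": 0,"fingers": 38}
    - {"dx": 0,"dy": 0,"dz": 0,"wx": 0,"wy": 0,"wz": 0,"fingers": 44}
    - {"dx": 0,"dy": 0,"dz": 0,"wx": 0,"wy": 0,"wz": 0,"fingers": 44}
    - {"dx": 0,"dy": 0,"dz": -6,"wx": 0,"wy": 0,"wz": 0,"fingers": 44}
    - {"dx": 0,"dy": 0,"dz": -15,"wx": 0,"wy": 0,"wz": 0,"fingers": 44}
    - {"dx": 0,"dy": 0,"dz": -25,"wx": 0,"wy": 0,"wz": 0,"fingers": 44}
    - {"dx": 0,"dy": 0,"dz": -30,"wx": 0,"wy": 0,"wz": 0,"fingers": 44}
    - {"dx": 0,"dy": 0,"dz": -30,"wx": 0,"wy": 0,"wz": 0,"fingers": 44}
    - {"dx": 0,"dy": 0,"dz": -30,"wx": 0,"wy": 0,"wz": 0,"fingers": 44}
    - {"dx": 0,"dy": -30,"dz": -30,"wx": 0,"wy": 0,"wz": 0,"fingers": 44}
    - {"dx": -20,"dy": -30,"dz": 0,"wx": 0,"wy": 0,"wz": 0,"fingers": 44}
    - {"dx": -20,"dy": -30,"dz": 0,"wx": 0,"wy": 0,"wz": 0,"fingers": 44}
    - {"dx": -20,"dy": -30,"dz": 0,"wx": 0,"wy": 0,"wz": 0,"fingers": 44}
    - {"dx": -20,"dy": -30,"dz": 0,"wx": 0,"wy": 0,"wz": 0,"fingers": 44}
    - {"dx": -20,"dy": -20,"dz": 0,"wx": 0,"wy": 0,"wz": 0,"fingers": 44}
    - {"dx": 0,"dy": 0,"dz": 0,"wx": 0,"wy": 0,"wz": 0,"fingers": 44}
    - {"dx": 0,"dy": 0,"dz": 0,"wx": 0,"wy": 0,"wz": 0,"fingers": 44}

```text
t: 19.22
eef_pos: [0.4216, -0.4383, 0.1818]
tcp_rot: [0.0, 0.602, 0.799, 0.0]
ft_force: [-0.0, 0.6, -0.1]
finger_gap: 0.0438
```

```bash
python3 - <<'E'
from h import *
go(None)
im,d=shot('top','t5'); W=world('top',d)
def reg(name,u0,u1,v0,v1,z0,z1):
    w=W[v0:v1,u0:u1].reshape(-1,3); w=w[(w[:,2]>z0)&(w[:,2]<z1)]
    print(name,len(w),(w.mean(0)*1e3).round(1))
reg('cap',255,305,180,230,.088,.11); reg('jar',330,380,90,135,.05,.09); reg('loupe',350,385,250,280,.015,.05); reg('smallcap',240,270,115,140,.05,.1)
w=W[165:250,405:530].reshape(-1,3); 
w=w[(abs(w[:,0]-.543)<.055)&(abs(w[:,1]+.2455)<.08)]; k=(w[:,2]>.0075)&(w[:,2]<.0135); A=np.c_[w[k,:2],np.ones(k.sum())]
print('plate n',k.sum(),'z',np.median(w[k,2]),'slope',np.linalg.lstsq(A,w[k,2],rcond=None)[0][:2]); k2=(w[:,2]>.038)&(w[:,2]<.05); print('block top',(w[k2].mean(0)*1e3).round(1) if k2.any() else '')
E
```

```text
t 19.22 tcp [ 421.6 -438.3  181.8] jaw 16.02 q6 -72.6 gap 43.8 F [-0.04  0.65 -0.13] T [-0.001 -0.011  0.013]
 tilt: tool z in world [ 3.e-04 -2.e-04 -1.e+00]
cap 269 [538.5 167.1  97.8]
jar 322 [750.7  10.4  69.1]
loupe 212 [416.4 -26.4  27.8]
smallcap 122 [714.3 234.3  61.3]
plate n 1072 z 0.010065535945863565 slope [-0.00195846 -0.00086786]
block top [ 559.5 -293.    43.3]
```

View pics/t5.png

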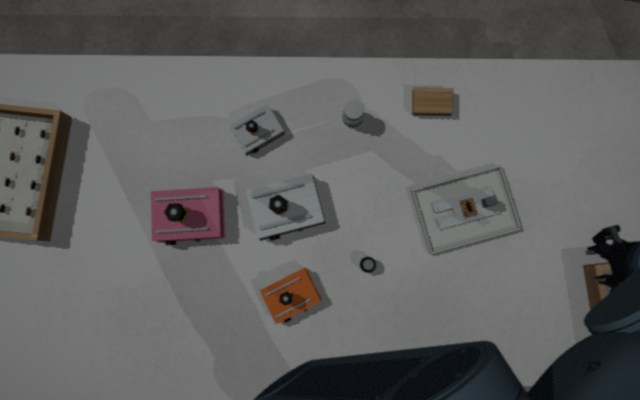

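The carrier lies flat in the tray at (465,207), the bystanders have not moved, and the cap rose 3.5 mm (about 1.85 rad).

```bash
python3 -c "
from workcell import ctrl
print(ctrl.close_job())"
```

```text
the job is handed in; nothing more can be done
None
```

The carrier is out from under the knob and lying flat in the white tray. I handed the job in at about 19 s of the 72 s allowed.

- **Knob:** Turned clockwise, it ran freely at about 0.1 N m. It reached its end stop at about 1.88 rad, and I held it there at 0.36 N m (about 0.24 rad of cap twist). I then eased the spring back and let go.
- **Carrier:** I gripped it by the block and slid it out 63 mm with about 5 N of drag. I then lifted it level, carried it over and set it down with about 6 N of contact.
- **Last checks:**
    - The carrier plate lies flat: its top is at 10 mm, as expected on the tray floor, and its slope is under 0.2 %.
    - The cap rose 3.5 mm, which gives 1.85 rad and agrees with the stop I felt.
    - The jar, loupe and small white rig measured within 0.3 mm of where they started. The pin box and the pink and orange rigs looked unmoved in the picture; I did not measure them.
    - The gripper is clear of everything.
- **Disagreement:** The knob axis felt through the gripper was 2–3 mm from its position in the images. That caused side loads of up to about 9 N until I re-centred.

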